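# Find the unlocked flap of the offcut box and push it open

## Task

Only one of the three identical white flaps on the blue offcut box is unlocked. With the fingertips alone, press gently near one end of each flap in turn until you find the one that rocks, then push that end on down until the flap stands open at about 45 degrees, and leave it open. Do not force the locked flaps, and leave the bottle, carton, sanding block and knife where they are.

Things in the scene. Friction and masses are not known exactly. Their poses are not given: they have to be found in the camera images.
- offcut_box: blue steel box fixed to the bench, 130 (x) x 436 (y) x 90 mm high. Origin on the bench under the middle flap's centre; x away from the robot, y along the row: flaps at y = +108, 0, -108 mm, 12 mm walls between, solid ledge from y = -168 to -268. Brass pin heads mark the hinge line. Two flaps, different ones each time, are locked unseen from below; only one rocks.
- left_top (a point): white flap at the +y end of the row, one of three alike: point at the centre of its top face, flush with the deck 90 mm above the bench. A plate 100 mm along its x (near end -x, far end +x) by 90 mm along y, 8 mm thick; level when shut, the frame turns with it. Under it is a cell 106 x 96 mm, free to 50 mm below the deck if unlocked.
- middle_top (a point): white flap in the middle of the row, one of three alike: point at the centre of its top face, flush with the deck 90 mm above the bench. A plate 100 mm along its x (near end -x, far end +x) by 90 mm along y, 8 mm thick; level when shut, the frame turns with it. Under it is a cell 106 x 96 mm, free to 50 mm below the deck if unlocked.
- right_top (a point): white flap at the -y end of the row, next to the ledge, one of three alike: point at the centre of its top face, flush with the deck 90 mm above the bench. A plate 100 mm along its x (near end -x, far end +x) by 90 mm along y, 8 mm thick; level when shut, the frame turns with it. Under it is a cell 106 x 96 mm, free to 50 mm below the deck if unlocked.
- flap_left (a joint): flap left: tilt (rad): 0 shut, positive with its near (-x) end down and far end up, negative the other way, stops at -1 and +1. Hinge along the flap's y through its centre, 4 mm below its top: pressing the very middle moves nothing. Locked it gives springily (0.05 at 20 N, 0.1 at 40 N); unlocked it rocks either way at 2 to 4 N pressed 35 mm from the hinge line, and stays by friction where left.
- flap_middle (a joint): flap middle: tilt (rad): 0 shut, positive with its near (-x) end down and far end up, negative the other way, stops at -1 and +1. Hinge along the flap's y through its centre, 4 mm below its top: pressing the very middle moves nothing. Locked it gives springily (0.05 at 20 N, 0.1 at 40 N); unlocked it rocks either way at 2 to 4 N pressed 35 mm from the hinge line, and stays by friction where left.
- flap_right (a joint): flap right: tilt (rad): 0 shut, positive with its near (-x) end down and far end up, negative the other way, stops at -1 and +1. Hinge along the flap's y through its centre, 4 mm below its top: pressing the very middle moves nothing. Locked it gives springily (0.05 at 20 N, 0.1 at 40 N); unlocked it rocks either way at 2 to 4 N pressed 35 mm from the hinge line, and stays by friction where left.
- sanitiser: bystander: clear hand-sanitiser bottle with a blue label, 60 mm across, 150 mm tall, standing on the bench off the +y end of the box; origin under its base
- glove_carton: bystander: yellow carton of gloves, 100 x 220 x 60 mm high, on the bench behind the box; origin under its centre
- sanding_block: bystander: black sanding block, 40 x 70 x 22 mm high, lying on the box's ledge; origin under its centre
- knife: bystander: shut yellow utility knife, 28 x 150 mm (180 with its tip), 16 mm high, lying on the bench between robot and box; origin under its centre, long axis y

How it is judged:
By the outcome, as a careful person would: the job done as asked, in the order asked, and still so for the second after the job is handed in, with the robot touching nothing.
It also fails if it takes over 51 s, if anything falls off the work surface, if the arm or the gripper's body presses on something with over 40 N, if the wrist force passes 120 N, or if a joint passes its speed limit or range.

## Robot

A 6-joint arm with a two-finger parallel gripper is mounted at the origin on the work surface. World frame = base frame: x ahead of the robot, y to its left, z up, the work surface at z = 0. Lengths are in m, angles in rad, forces in N, time in s.
With the tool pointing down it reaches from about 0.35 to 0.775 m from the base axis. Payload 5.5 kg.
Tool frame: the origin (TCP) lies midway between the tips of the shut fingers; the grasp point (between the pads) lies 19 mm behind it; z points along the fingers, y is the line along which they close (so a half turn about z gives the same grasp; the last joint's range is limited). The gripper opens to 85 mm and grips with 20 to 120 N. Pads are 22 mm wide; open, the fingers measure 114 mm over their backs; the gripper's body (76 mm by 85 mm) begins 54 mm behind the grasp point. The pads swing forward as they close: fully open they stand 13 mm farther back than shut.
Start: joints at [1.004, 0.313, 0.046, 1.304, 0, 1.431], TCP at [0.238, 0.523, 0.231] pointing down, gripper open.
Joint ranges: [-2.76, 2.76], [-0.86, 1.69], [-1.03, 1.26], [-2.2, 2.34], [-1.47, 1.5], [-3.14, 3.14]. Speed limits (rad/s): [2.57, 2.57, 3.14, 3.14, 3.14, 3.14].

## Interface

Orientations are given as a unit quaternion [w, x, y, z].
In Python, from workcell import env gives the robot as it stands.
- The arm moves only by the tool move_arm, never from a script. Its argument "targets" is a list of rows, each a list of 3 entries, a list of its own where there are three numbers: the shift along the tool's x, y, z in mm, then the turn, a rotation vector about the tool's x, y, z in units of 10 degrees (1.0 is 10 degrees), then the closure, from -1 (fully open) to 1 (shut). In form: [[[dx, dy, dz], [ax, ay, az], gripper], ...]. A call has 1 to 5 rows; each row is the pose to reach, as a shift and turn from the pose commanded when the call began, along the tool's axes at that moment; what a row does not reach only later rows make up. A row lasts 1/8 s, in which the tool goes at most 62.5 mm and 10.7 degrees, less where a joint would pass 70% of its speed; a pose out of reach is approached as far as the arm can. A call with a gripper value outside its range is refused whole. The fingers move at their own pace and stop on an object; "squeeze" is the grip in N (left out, the last holds). Time passes only in rows, so rows that repeat a pose let the fingers close. It gives the time, the measured TCP pose, the force, the opening and the grip force at its end, in the units of the state.
- env.get_state(): the state, without advancing time (a new reading comes with each control period).
- env.read_camera(name): name is "scene" or "top" or "wrist"; returns a dict with "pixels" (384x512x3 uint8, red, green, blue), "fovy" (degrees; the focal length in pixels is half the picture's height over the tangent of half this angle, whatever the lens; pixels are square), "cx", "cy" (the principal point, pixels), "extrinsics" (4x4, takes a point from world to camera coordinates); the wrist camera has in their place "mount" (4x4, takes a point from camera to tool coordinates, whose origin is the TCP and whose axes are the flange's). Camera axes: x right, y up, looking along -z (the intrinsics and any distortion apply to the point x, -y, -z); pixel columns grow to the right and rows downward; lengths in m; the calibration is good to about 2 mm. A picture is of the moment at which its call begins: read the wrist's pose just before it. There is no depth.
- env.hand_in(): hands the job in; it is judged then, once.
Trained networks look in a picture, given as the dict that the camera call returned (one of the last four; its "shot" number tells which), for a name from the list of things; names that differ only in an ending like _2 or _b are one class to them, and where a whole thing is asked for, a point or a joint stands for the part that bears it (a point fixed in the world has none). Each returns a list of dicts, best first, with "confidence" (0 to 1); they miss things now and then, are a little off and sometimes report something else, mostly with a low value. They report only what shows in the picture. A call takes as long as a camera call.
- env.spot_in(thing, picture): "centre" ([x, y, z] in m, in world coordinates, good to about 4 mm: the middle of the surface that is visible of it).
- env.regions_of(thing, picture): "mask" (384x512 bool, what is visible of it).
- env.landmark_of(thing, picture): "centre" ([x, y, z] in m, in world coordinates, good to about 4 mm: a listed point, or the origin of a listed thing).
The state is a dict: "clock": time; "joint_pos": joint angles; "qvel": joint speeds; "tau": joint torques, N m; "tcp_pos": TCP position; "orientation": TCP orientation; "wrist_force": force on the tool from outside, world axes, zero at the start; "ft_torque": the same for the moment, N m; "finger_gap": finger opening in m; "grip_force": force on a finger pad.
Only numpy, scipy, OpenCV 4.12 (cv2) and the standard library are available. Lean on these libraries where they do the work, as an engineer would, in place of code of your own. Each camera call takes 0.05 s, during which the arm holds its last target. There are 200 camera calls.

## Working session

There is one attempt and no reset: what is moved stays moved. The work goes in short steps, Python scripts to look and compute and a tool call to move; the robot and the scene stay as the last step left them, time stands still between calls to the robot, and variables do not carry over. Pictures are saved under pics/ and viewed, at most 10 in all, crops included, and the job is handed in when it is done.

Besides the shell and the picture viewer there is one more tool, called as a command line: name --argument value ..., lists and objects as JSON in quotes. move_arm: Moves the arm, as the interface text tells. Its arguments: {"type":"object","properties":{"targets":{"type":"array","items":{"type":"array"}},"squeeze":{"type":"number"}},"required":["targets"]}

```bash
mkdir -p pics; cat > h.py <<'E'
from workcell import env
import numpy as np, cv2
from scipy.spatial.transform import Rotation as R
def save(p,n): cv2.imwrite('pics/'+n,p['pixels'][:,:,::-1])
def st():
    s=env.get_state(); q=s['orientation']
    print(s['clock'],np.round(s['tcp_pos'],4),np.round(q,3),'F',np.round(s['wrist_force'],1),'gap',round(s['finger_gap'],4)); 
    return s,R.from_quat([q[1],q[2],q[3],q[0]])
def togo(target):
    s,r=st(); print('toolshift mm',np.round(r.inv().apply(np.array(target)-s['tcp_pos'])*1000,1)); print(np.round(r.as_matrix(),2))
E
python3 - <<'E'
from h import *
st()
a=env.read_camera('scene');b=env.read_camera('top')
save(a,'s1.png');save(b,'t1.png')
for n in ['left_top','middle_top','right_top','offcut_box','sanitiser','glove_carton','sanding_block','knife']:
    for p,l in((a,'s'),(b,'t')):
        print(n,l,[(np.round(d['centre'],3),round(d['confidence'],2)) for d in env.landmark_of(n,p)[:3]])
cv2.imwrite('pics/st.png',cv2.resize(np.vstack([a['pixels'],b['pixels']])[:,:,::-1],(400*1,600)))
E
```

```text
0.0 [0.2377 0.523  0.2304] [-0.     0.212  0.977 -0.001] F [-0.1  0.3  0.6] gap 0.0854
left_top s [(array([0.534, 0.169, 0.092]), 0.91)]
left_top t [(array([0.538, 0.173, 0.096]), 0.85)]
middle_top s [(array([0.529, 0.062, 0.092]), 0.96)]
middle_top t [(array([0.526, 0.062, 0.092]), 0.68)]
right_top s [(array([ 0.523, -0.044,  0.09 ]), 0.82)]
right_top t [(array([ 0.518, -0.043,  0.09 ]), 0.59)]
offcut_box s [(array([ 0.531,  0.064, -0.001]), 0.8)]
offcut_box t [(array([ 0.527,  0.058, -0.002]), 0.92)]
sanitiser s [(array([ 0.565,  0.321, -0.003]), 0.6)]
sanitiser t [(array([ 0.565,  0.319, -0.001]), 0.74)]
glove_carton s [(array([0.697, 0.04 , 0.   ]), 0.67)]
glove_carton t [(array([0.535, 0.17 , 0.092]), 0.69), (array([0.699, 0.046, 0.004]), 0.6)]
sanding_block s [(array([ 0.519, -0.165,  0.092]), 0.78)]
sanding_block t [(array([ 0.521, -0.166,  0.093]), 0.91)]
knife s [(array([ 0.409,  0.075, -0.   ]), 0.79)]
knife t [(array([ 0.41 ,  0.075, -0.   ]), 0.95), (array([0.538, 0.172, 0.094]), 0.7)]
```

View pics/t1.png

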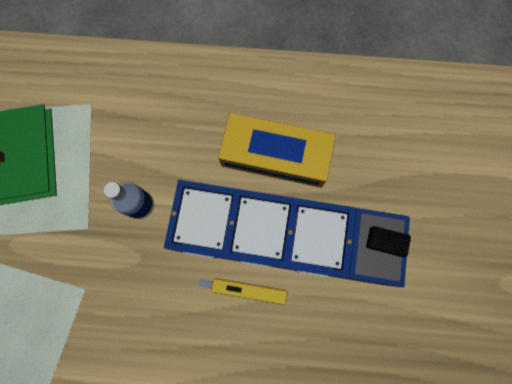

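View pics/s1.png

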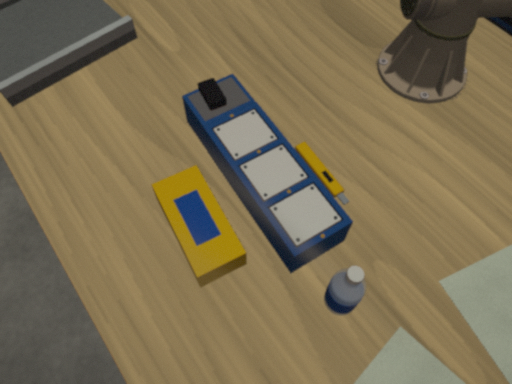

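The top view shows three shut flaps, with centres near px (202,218), (261,228) and (320,238). This agrees with the landmarks, and the box yaw is about -4°. I'll go above the near end of the left flap with the fingers shut.

move_arm --targets '[[[-54, -30, 0], [0, 0, -0.4], 1], [[-108, -60, 0], [0, 0, -0.8], 1], [[-162, -90, 0], [0, 0, -1.2], 1], [[-216, -120, 10], [0, 0, -1.6], 1], [[-270, -148, 20], [0, 0, -2.04], 1]]' --squeeze 60

```text
clock: 1.52
tcp_pos: [0.4237, 0.2754, 0.2115]
orientation: [0.001, 0.034, 0.999, 0.0]
wrist_force: [0.7, -0.3, 0.1]
finger_gap: 0.0001
grip_force: 0.0
```

```bash
python3 -c "
from h import *
togo([0.499,0.1735,0.12])"
```

```text
1.525 [0.4237 0.2754 0.2115] [0.001 0.034 0.999 0.   ] F [ 0.7 -0.3  0.1] gap 0.0001
toolshift mm [-82.  -96.6  91.5]
[[-1.    0.07  0.  ]
 [ 0.07  1.    0.  ]
 [-0.    0.   -1.  ]]
```

move_arm --targets '[[[-41, -48, 40], [0, 0, 0], 1], [[-82, -97, 91], [0, 0, 0], 1], [[-82, -97, 91], [0, 0, 0], 1], [[-82, -97, 91], [0, 0, 0], 1]]'

```text
clock: 2.02
tcp_pos: [0.4972, 0.1726, 0.1186]
orientation: [-0.002, 0.037, 0.999, -0.0]
wrist_force: [-0.1, 0.5, 0.4]
finger_gap: -0.0002
grip_force: 0.0
```

```bash
python3 -c "
from h import *
togo([0.499,0.1735,0.10])
w=env.read_camera('wrist');save(w,'w1.png')
print(w['mount'])
for n in ['left_top','middle_top','right_top']: print(n,[(np.round(d['centre'],4),round(d['confidence'],2)) for d in env.landmark_of(n,w)[:2]])
"
```

```text
2.025 [0.4972 0.1726 0.1186] [-0.002  0.037  0.999 -0.   ] F [-0.1  0.5  0.4] gap -0.0002
toolshift mm [-1.8  1.  18.6]
[[-1.    0.07 -0.  ]
 [ 0.07  1.   -0.  ]
 [ 0.   -0.   -1.  ]]
[[ 7.24099147e-04  9.56137544e-01  2.92917177e-01  7.49440166e-02]
 [ 9.99997338e-01 -5.05645778e-05 -2.30696791e-03 -8.95334746e-04]
 [-2.19096740e-03  2.92918067e-01 -9.56135035e-01 -1.41084051e-01]
 [ 0.00000000e+00  0.00000000e+00  0.00000000e+00  1.00000000e+00]]
left_top []
middle_top [(array([0.5282, 0.0637, 0.0935]), 0.57)]
right_top []
```

View pics/w1.png

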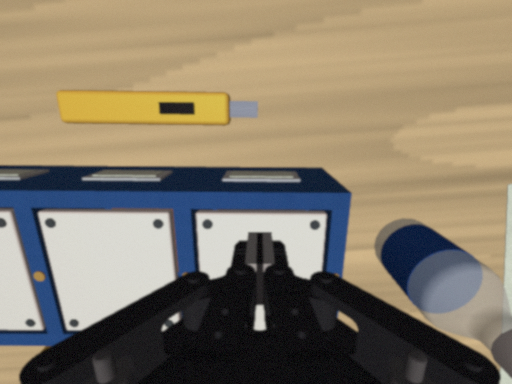

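The tip is over the near end of the left flap: fingertip at px (260,237), flap near edge at row 211. I'll descend and press gently.

move_arm --targets '[[[0, 0, 15], [0, 0, 0], 1], [[0, 0, 24], [0, 0, 0], 1], [[0, 0, 24], [0, 0, 0], 1], [[0, 0, 26], [0, 0, 0], 1], [[0, 0, 26], [0, 0, 0], 1]]'

```text
clock: 2.85
tcp_pos: [0.4976, 0.1744, 0.0944]
orientation: [0.0, 0.035, 0.999, 0.0]
wrist_force: [0.2, 0.9, 0.0]
finger_gap: 0.0004
grip_force: 0.0
```

move_arm --targets '[[[0, 0, 1], [0, 0, 0], 1], [[0, 0, 1], [0, 0, 0], 1]]'

```text
clock: 3.1
tcp_pos: [0.4976, 0.1744, 0.0934]
orientation: [0.0, 0.035, 0.999, 0.0]
wrist_force: [-0.4, -0.4, -1.0]
finger_gap: 0.0003
grip_force: 0.0
```

move_arm --targets '[[[0, 0, 2], [0, 0, 0], 1], [[0, 0, 2], [0, 0, 0], 1]]'

```text
clock: 3.35
tcp_pos: [0.4974, 0.1744, 0.0911]
orientation: [-0.0, 0.035, 0.999, 0.0]
wrist_force: [-0.1, -1.3, -0.4]
finger_gap: 0.0001
grip_force: 0.0
```

move_arm --targets '[[[0, 0, 1], [0, 0, 0], 1], [[0, 0, 1], [0, 0, 0], 1]]'

```text
clock: 3.6
tcp_pos: [0.4975, 0.1744, 0.0902]
orientation: [-0.0, 0.035, 0.999, 0.0]
wrist_force: [-0.3, -1.0, 0.1]
finger_gap: -0.0002
grip_force: 0.0
```

move_arm --targets '[[[0, 0, 1], [0, 0, 0], 1], [[0, 0, 1], [0, 0, 0], 1]]'

```text
clock: 3.85
tcp_pos: [0.4975, 0.1744, 0.0895]
orientation: [0.0, 0.035, 0.999, 0.0]
wrist_force: [-0.1, 0.0, 2.4]
finger_gap: -0.0001
grip_force: 1.1
```

move_arm --targets '[[[0, 0, 1], [0, 0, 0], 1], [[0, 0, 1], [0, 0, 0], 1]]'

```text
clock: 4.1
tcp_pos: [0.4975, 0.1745, 0.089]
orientation: [0.0, 0.035, 0.999, 0.0]
wrist_force: [-3.3, -0.3, 6.9]
finger_gap: -0.0002
grip_force: 3.5
```

move_arm --targets '[[[0, 0, 1], [0, 0, 0], 1], [[0, 0, 1], [0, 0, 0], 1]]'

```text
clock: 4.35
tcp_pos: [0.4974, 0.1745, 0.0886]
orientation: [0.0, 0.035, 0.999, 0.0]
wrist_force: [-4.2, -1.5, 12.2]
finger_gap: 0.0
grip_force: 5.8
```

At 12 N it has only given springily, so left is locked. Next is the middle flap.

move_arm --targets '[[[0, 0, -30], [0, 0, 0], 1], [[0, -54, -30], [0, 0, 0], 1], [[0, -108, -30], [0, 0, 0], 1], [[0, -108, -10], [0, 0, 0], 1], [[0, -108, -5], [0, 0, 0], 1]]'

```text
clock: 4.97
tcp_pos: [0.4891, 0.066, 0.0913]
orientation: [-0.001, 0.036, 0.999, 0.0]
wrist_force: [-0.0, 0.0, -0.5]
finger_gap: 0.0
grip_force: 0.0
```

move_arm --targets '[[[0, 0, 1], [0, 0, 0], 1], [[0, 0, 1], [0, 0, 0], 1]]'

```text
clock: 5.22
tcp_pos: [0.4902, 0.0673, 0.0916]
orientation: [0.0, 0.035, 0.999, 0.0]
wrist_force: [-0.5, -0.0, 0.4]
finger_gap: 0.0002
grip_force: 0.0
```

move_arm --targets '[[[0, 0, 2], [0, 0, 0], 1], [[0, 0, 2], [0, 0, 0], 1]]'

```text
clock: 5.48
tcp_pos: [0.4903, 0.0671, 0.0896]
orientation: [0.0, 0.035, 0.999, 0.0]
wrist_force: [-1.0, 1.0, 0.7]
finger_gap: 0.0002
grip_force: 0.4
```

move_arm --targets '[[[0, 0, 1], [0, 0, 0], 1], [[0, 0, 1], [0, 0, 0], 1]]'

```text
clock: 5.72
tcp_pos: [0.4902, 0.067, 0.0885]
orientation: [0.0, 0.035, 0.999, 0.0]
wrist_force: [-0.4, 1.8, 2.2]
finger_gap: -0.0001
grip_force: 1.3
```

move_arm --targets '[[[0, 0, 1], [0, 0, 0], 1], [[0, 0, 1], [0, 0, 0], 1]]'

```text
clock: 5.98
tcp_pos: [0.49, 0.0667, 0.0873]
orientation: [0.0, 0.035, 0.999, 0.0]
wrist_force: [0.5, 2.0, 2.3]
finger_gap: -0.0
grip_force: 1.2
```

move_arm --targets '[[[0, 0, 1], [0, 0, 0], 1], [[0, 0, 1], [0, 0, 0], 1]]'

```text
clock: 6.22
tcp_pos: [0.4899, 0.0666, 0.0862]
orientation: [0.0, 0.035, 0.999, -0.0]
wrist_force: [0.4, -0.3, 2.3]
finger_gap: 0.0
grip_force: 1.0
```

The middle flap rocks: force stays at about 2.3 N while it yields. I'll push on down, moving slightly inward to clear the wall.

move_arm --targets '[[[-2, 0, 3], [0, 0, 0], 1], [[-3, 0, 6], [0, 0, 0], 1], [[-3, 0, 9], [0, 0, 0], 1], [[-3, 0, 12], [0, 0, 0], 1], [[-3, 0, 14], [0, 0, 0], 1]]'

```text
clock: 6.85
tcp_pos: [0.4938, 0.0662, 0.0724]
orientation: [0.001, 0.035, 0.999, -0.0]
wrist_force: [-0.2, -1.6, 2.7]
finger_gap: 0.0002
grip_force: 1.4
```

```bash
python3 -c "
from h import *
st()
w=env.read_camera('wrist');a=env.read_camera('scene')
sc=cv2.resize(a['pixels'][60:290,150:380],(384,384),interpolation=cv2.INTER_CUBIC)
cv2.imwrite('pics/p2.png',cv2.resize(np.hstack([w['pixels'],sc]),(800,343))[:,:,::-1])
print([(np.round(d['centre'],4),round(d['confidence'],2)) for d in env.landmark_of('middle_top',a)[:2]])
"
```

```text
6.85 [0.4938 0.0662 0.0724] [ 0.001  0.035  0.999 -0.   ] F [-0.2 -1.6  2.7] gap 0.0002
[(array([0.5279, 0.0593, 0.0931]), 0.72)]
```

View pics/p2.png

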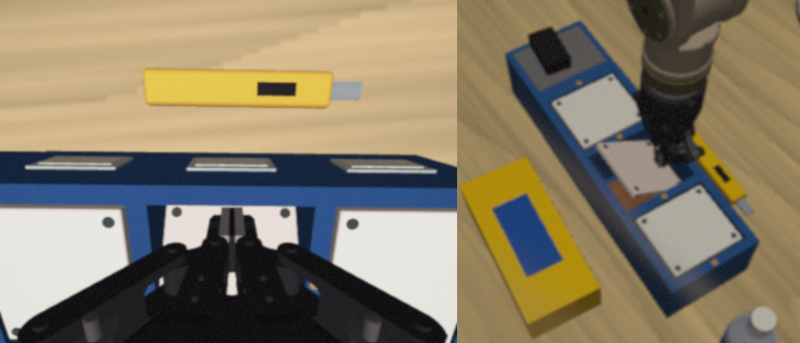

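The flap is now tilted with its near end down (wrist view, about px (232,215)). I'll measure the tilt by fitting projected flap corners to the mask.

```bash
cat > tilt.py <<'E'
from h import *
from scipy.optimize import minimize
def proj(p,X):
    f=192/np.tan(np.radians(p['fovy'])/2); c=(p['extrinsics']@np.c_[X,np.ones(len(X))].T)[:3]
    return np.c_[p['cx']+f*c[0]/-c[2],p['cy']-f*c[1]/-c[2]]
def poly(p,th,c=(.528,.0625,.086),yaw=-.072):
    q=np.array([[-50,-45,4],[50,-45,4],[50,45,4],[-50,45,4]])/1e3
    X=(R.from_euler('z',yaw)*R.from_euler('y',-th)).apply(q)+c   # near(-x) end down for th>0
    return proj(p,X)
def fit(cam):
    p=env.read_camera(cam); r=env.regions_of('middle_top',p)
    if not r: print(cam,'none');return
    m=r[0]['mask']; out=[]
    for d in range(0,62,3):
        z=np.zeros(m.shape,np.uint8); cv2.fillPoly(z,[np.round(poly(p,np.radians(d))).astype(int)],1)
        out.append((round((m&(z>0)).sum()/(m|(z>0)).sum(),3),d))
    print(cam,round(r[0]['confidence'],2),m.sum(),sorted(out)[::-1][:5])
    return p,m
if __name__=='__main__':
    st()
    for c in('scene','top'): fit(c)
E
python3 tilt.py
```

```text
7.0 [0.4934 0.0664 0.0723] [0.    0.035 0.999 0.   ] F [ 0.4 -0.1 -0.5] gap -0.0
scene 0.69 1304 [(np.float64(0.796), 30), (np.float64(0.793), 27), (np.float64(0.789), 24), (np.float64(0.768), 33), (np.float64(0.755), 36)]
top none
```

move_arm --targets '[[[0, 0, 3], [0, 0, 0], 1], [[0, 0, 6], [0, 0, 0], 1], [[0, 0, 6], [0, 0, 0], 1], [[0, 0, 6], [0, 0, 0], 1]]'

```text
clock: 7.7
tcp_pos: [0.4925, 0.0665, 0.066]
orientation: [-0.0, 0.035, 0.999, 0.0]
wrist_force: [-0.4, -0.0, 0.2]
finger_gap: 0.0003
grip_force: 0.0
```

move_arm --targets '[[[0, 0, -30], [0, 0, 0], 1], [[40, 0, -80], [0, 0, 0], 1], [[90, 0, -110], [0, 0, 0], 1], [[120, 0, -110], [0, 0, 0], 1], [[120, 0, -110], [0, 0, 0], 1]]'

```text
clock: 8.32
tcp_pos: [0.3712, 0.0752, 0.1766]
orientation: [0.0, 0.035, 0.999, 0.0]
wrist_force: [1.4, -0.3, 0.3]
finger_gap: 0.0001
grip_force: 0.0
```

```bash
python3 - <<'E'
from tilt import *
st()
ims=[]
for c in('scene','top'):
    r=fit(c)
    p=r[0] if r else env.read_camera(c)
    im=p['pixels'].copy(); x,y=poly(p,.7).mean(0).astype(int)
    im=cv2.resize(im[y-60:y+60,x-60:x+60],None,fx=3.2,fy=3.2,interpolation=cv2.INTER_CUBIC)
    for th,col in((40,(255,0,0)),(50,(0,255,0))):
        cv2.polylines(im,[((poly(p,np.radians(th))-[x-60,y-60])*3.2).astype(int)],True,col,1)
    ims.append(im)
cv2.imwrite('pics/p3.png',np.hstack(ims)[:,:,::-1])
E
```

```text
8.325 [0.3712 0.0752 0.1766] [0.    0.035 0.999 0.   ] F [ 1.4 -0.3  0.3] gap 0.0001
scene 0.73 1124 [(np.float64(0.771), 33), (np.float64(0.768), 39), (np.float64(0.763), 36), (np.float64(0.76), 30), (np.float64(0.724), 42)]
top 0.61 2206 [(np.float64(0.923), 42), (np.float64(0.921), 39), (np.float64(0.914), 45), (np.float64(0.9), 48), (np.float64(0.89), 36)]
```

View pics/p3.png

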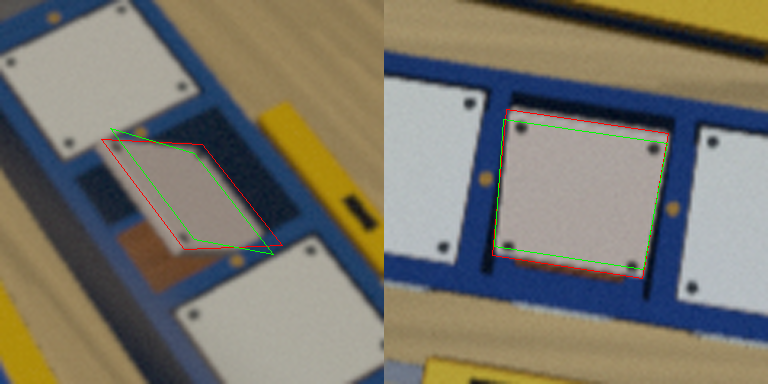

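The overlays put the tilt at about 40°: the observed far corners match the red 40° outline in both views. I'll go back and press about 4.5 mm deeper for 45°.

move_arm --targets '[[[-60, 0, 0], [0, 0, 0], 1], [[-120, 0, 20], [0, 0, 0], 1], [[-120, 0, 60], [0, 0, 0], 1], [[-120, 0, 90], [0, 0, 0], 1], [[-120, 0, 105], [0, 0, 0], 1]]'

```text
clock: 9.15
tcp_pos: [0.4922, 0.0663, 0.0687]
orientation: [-0.002, 0.036, 0.999, 0.0]
wrist_force: [0.3, 0.2, 0.3]
finger_gap: 0.0001
grip_force: 0.0
```

move_arm --targets '[[[0, 0, 5], [0, 0, 0], 1], [[0, 0, 8], [0, 0, 0], 1], [[0, 0, 9.5], [0, 0, 0], 1], [[0, 0, 9.5], [0, 0, 0], 1], [[0, 0, 9.5], [0, 0, 0], 1]]'

```text
clock: 9.78
tcp_pos: [0.4932, 0.0666, 0.0622]
orientation: [0.0, 0.035, 0.999, 0.0]
wrist_force: [-0.2, 0.7, -0.4]
finger_gap: -0.0001
grip_force: 0.0
```

move_arm --targets '[[[0, 0, -30], [0, 0, 0], 1], [[40, 0, -80], [0, 0, 0], 1], [[90, 0, -110], [0, 0, 0], 1], [[120, 0, -110], [0, 0, 0], 1], [[120, 0, -110], [0, 0, 0], 1]]'

```text
clock: 10.4
tcp_pos: [0.3714, 0.0752, 0.1723]
orientation: [0.0, 0.035, 0.999, 0.0]
wrist_force: [0.9, -0.4, -1.0]
finger_gap: 0.0004
grip_force: 0.0
```

```bash
python3 - <<'E'
from tilt import *
st()
ims=[]
for c in('scene','top'):
    r=fit(c)
    p=r[0] if r else env.read_camera(c)
    im=p['pixels'].copy(); x,y=poly(p,.7).mean(0).astype(int)
    im=cv2.resize(im[y-60:y+60,x-60:x+60],None,fx=3.2,fy=3.2,interpolation=cv2.INTER_CUBIC)
    for th,col in((40,(255,0,0)),(45,(0,255,0))):
        cv2.polylines(im,[((poly(p,np.radians(th))-[x-60,y-60])*3.2).astype(int)],True,col,1)
    ims.append(im)
cv2.imwrite('pics/p4.png',np.hstack(ims)[:,:,::-1])
E
```

```text
10.4 [0.3714 0.0752 0.1723] [0.    0.035 0.999 0.   ] F [ 0.9 -0.4 -1. ] gap 0.0004
scene 0.58 905 [(np.float64(0.759), 39), (np.float64(0.73), 42), (np.float64(0.706), 45), (np.float64(0.701), 36), (np.float64(0.659), 48)]
top 0.88 2175 [(np.float64(0.936), 45), (np.float64(0.934), 48), (np.float64(0.933), 42), (np.float64(0.908), 39), (np.float64(0.896), 51)]
```

View pics/p4.png

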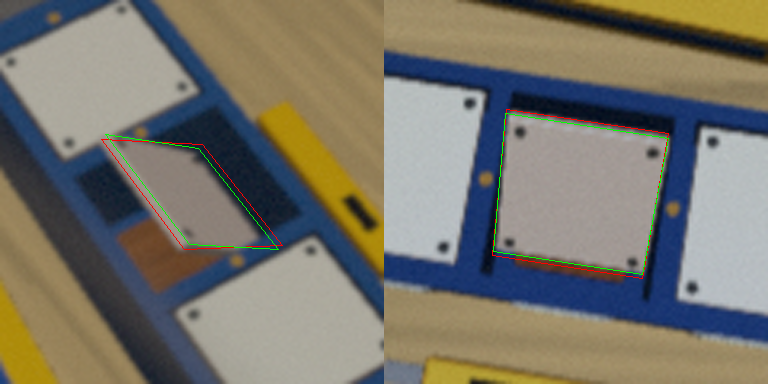

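Both views now fit about 45°: the observed edges follow the green outline, and the robot is clear of everything.

```bash
python3 -c "
from h import *
print(env.hand_in())"
```

```text
the job is handed in; nothing more can be done
None
```

The middle flap was the unlocked one; I pushed its near end down, left it open at about 45° (estimated from the camera views), and handed the job in. The left flap was locked and pressed to no more than about 12 N, and the right flap was not pressed because the middle one had already rocked.

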